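# Swing the indenter in on a micro-hardness tester and start the test

### The arm

A 6-joint arm with a two-finger parallel gripper is mounted at the origin on the work surface. World frame = base frame: x ahead of the robot, y to its left, z up, the work surface at z = 0. Lengths are in m, angles in rad, forces in N, time in s.
With the tool pointing down it reaches from about 0.35 to 0.85 m from the base axis. Payload 8.1 kg.
Tool frame: the origin (TCP) lies at the very end of the fingers, on their centre line; the grasp point (between the pads) lies 19 mm behind it; z points along the fingers, y is the line along which they close (so a half turn about z gives the same grasp; the last joint's range is limited). The gripper opens to 93 mm and grips with 3 to 60 N. Pads are 15 mm wide; open, the fingers measure 128 mm over their backs; the gripper's body (75 mm by 188 mm) begins 65 mm behind the grasp point.
Start: joints at [1.035, 0.13, 1.488, -0, 1.523, -0.085], TCP at [0.261, 0.54, 0.219] pointing down, gripper open.
Joint ranges: [-2.96, 2.96], [-0.89, 2.26], [0.02, 2.5], [-1.34, 4.48], [0, 2.73], [-2.66, 2.66]. Speed limits (rad/s): [2.39, 2.39, 2.79, 3.14, 3.14, 3.14].

### API

Orientations are given as a rotation vector (axis times angle).
In Python, from plant import robot gives the robot as it stands.
- The arm moves only by the tool play_rows, never from a script. Its argument "deltas" is one flat list of numbers, 5 for each row, row after row: the shift along the tool's x, y, z in mm, then the turn about the tool's z in degrees, then the finger opening in mm, from 0 to 93. A call has 1 to 10 rows; each row shifts and turns the commanded pose from where the row before left it, along the tool's axes as they then stand; what a row does not reach is not made up. A row lasts 1/12 s, in which the tool goes at most 41.7 mm and 7.16 degrees, less where a joint would pass 70% of its speed; a pose out of reach is approached as far as the arm can. A call with a gripper value outside its range is refused whole. The fingers move at their own pace and stop on an object; "newtons" is the grip in N (left out, the last holds). Time passes only in rows, so rows that do not move let the fingers close. It gives the time, the measured TCP pose, the force, the opening and the grip force at its end, in the units of the state.
- robot.read_state(): the state, without advancing time (a new reading comes with each control period).
- robot.read_camera(name): name is "scene" or "top"; returns a dict with "pixels" (480x640x3 uint8, blue, green, red), "mtx" (3x3 intrinsics, pixels), "eye" and "rotation" of the camera in the world. Camera axes: x right, y up, looking along -z (the intrinsics and any distortion apply to the point x, -y, -z); pixel columns grow to the right and rows downward; lengths in m; the calibration is good to about 2 mm. A picture is of the moment at which its call begins. There is no depth.
- robot.close_job(): hands the job in; it is judged then, once.
The state is a dict: "t": time; "q": joint angles; "dq": joint speeds; "joint_torque": joint torques, N m; "tool_pos": TCP position; "orientation": TCP orientation; "force": force on the tool from outside, world axes, zero at the start; "wrist_torque": the same for the moment, N m; "opening": finger opening in m; "gripper_force": force on a finger pad.
Only numpy, scipy, OpenCV 4.12 (cv2) and the standard library are available. Lean on these libraries where they do the work, as an engineer would, in place of code of your own. Each camera call takes 0.05 s, during which the arm holds its last target. There are 200 camera calls.

### The job

The polished specimen on the micro-hardness tester is ready to be indented. Turn the lens turret by its ball lever until the diamond indenter (the slim brass one with the red band) clicks into place over the specimen, and then press the green START button right down and let it go. Keep off the lenses and the indenter, and do not disturb the specimen or the things standing on the bench.

Things in the scene. Friction and masses are not known exactly. Their poses are not given: they have to be found in the camera images.
- tester: Micro-hardness tester, cream and blue, fixed. Origin on the bench straight below the loading axis (on which the tool in use stands). Its -x axis points out of the front (operator's side), +y to the operator's left, z up. Base 60 mm high, x -190 to +250, y -130 to +130 mm. Head over the turret: x from -75 mm back, y -50 to +50, z 300 to 432 mm, a camera on top to 515 mm; wider behind x = +100.
- turret (a joint): Turret angle, rad, growing clockwise seen from above. Click stops: 0 = 10x objective (yellow band) over the specimen, 1.047 = 40x (light blue), 2.094 = indenter (brass, red band), 3.142 = empty (black plug). Starts on an objective or between the two. About 2.5 N at the knob to leave a stop; let go within 0.3 rad of a stop it draws itself home, half-way between stops it may stay (drag 0.5 N).
- turret_axis (a point): Point on the turret's upright axis at lever height, z = 280 mm, 45 mm in front of the loading axis (tester x = -45 mm). Fixed to the tester, same axes. The turret is a knurled disc of 58 mm radius, z 262 to 298 mm, with a colour mark on its rim and top over each station (yellow, light blue, red, black).
- turret_knob (a point): Centre of the black ball knob, 28 mm in diameter, on the end of the level steel lever (12 mm rod) out of the turret's rim; 122 mm from the turret axis, z = 280 mm. At turret angle q it lies from the axis along (-sin p, -cos p) in the tester's x, y with p = q + 0.262: at q = 0 on the operator's right, at 1.309 straight in front, at 2.094 (indenter in place) 45 degrees further, to the left.
- indenter_tip (a point): Tip of the diamond indenter (brass, red band, 20 mm holder, 8 mm shank, 45 mm long); with the indenter in place it stands on the loading axis. Tips hang at z = 217 mm. The objectives (25 mm in diameter, 44 mm long), the indenter and the plug hang under the turret on a circle of 45 mm radius and turn with it. Not to be touched (their shells are turret_c5 to turret_c8).
- start (a joint): Travel of the START button in m: 0 = up, 0.006 = fully down. A spring returns it; fully down takes 5 N.
- start_top (a point): Centre of the top of the green START button, 26 mm in diameter, on the tester's base at the front on the operator's right (tester x = -158, y = -98 mm, z = 82). It is pressed straight down.
- specimen: Mounted specimen, loose on the stage under the loading axis: black disc 30 mm in diameter, 20 mm high, steel face on top. Origin at the centre of its underside. To be left alone. The dark stage is 110 mm square, top at z = 190 mm; its micrometer spindles (z = 165 mm) reach to tester x = -103 (at y = +20) and y = -103 mm (at x = +20).
- press: Bystander: grey hand press for levelling specimens, foot 72 mm wide, frame reaching 53 mm along its +x, black knob on top, 218 mm high. Origin at the centre of its foot's underside.
- tray: Bystander: white specimen tray, 100 x 140 x 22 mm, with four mounted specimens in it. Origin at the centre of its underside.
- bottle: Bystander: amber bottle, 50 mm in diameter, 120 mm high. Origin at the centre of its underside.

How it is judged:
On the way, in this order (a step that is already met when the one before it is completed fails the run):
1. the diamond indenter is clicked in over the specimen, at rest (value of joint turret between 2.0344 and 2.1544 rad and velocity of joint turret between -0.1 and 0.1 rad/s), for 0.3 s.
2. START is pressed right down with the indenter in place (value of joint start above 0.0045 m and value of joint turret between 2.0344 and 2.1544 rad), for 0.1 s.
At the end, for the whole second after the job is handed in: The turret rests within 0.06 rad of the indenter's click stop (2.094), START has come back up (under 1.5 mm), the specimen lies within 5 mm of where it was, and press, tray and bottle within 20 mm (all of step 1 and value of joint start below 0.0015 m and distance of specimen from where it was at the start of the episode below 0.005 m and distance of each of press, tray, bottle from where it was at the start of the episode below 0.02 m); the robot touches nothing.
It fails at once if START pressed while the indenter is not over the specimen (value of joint start above 0.003 m and (value of joint turret below 1.9444 rad or value of joint turret above 2.2444 rad)).
It fails at once if the robot touches an objective or the indenter (contact force between any of the fingers, the arm and turret_c5 above 1 N or contact force between any of the fingers, the arm and turret_c6 above 1 N or contact force between any of the fingers, the arm and turret_c7 above 1 N or contact force between any of the fingers, the arm and turret_c8 above 1 N).
It fails at once if the specimen is moved by more than 5 mm (distance of specimen from where it was at the start of the episode above 0.005 m).
It fails at once if press, tray or bottle is moved by more than 20 mm (distance of any of press, tray, bottle from where it was at the start of the episode above 0.02 m).
It also fails if it takes over 64 s, if anything falls off the work surface, if the arm or the gripper's body presses on something with over 40 N, if the wrist force passes 120 N, or if a joint passes its speed limit or range.

## Working session

There is one attempt and no reset: what is moved stays moved. The work goes in short steps, Python scripts to look and compute and a tool call to move; the robot and the scene stay as the last step left them, time stands still between calls to the robot, and variables do not carry over. Pictures are saved under pics/ and viewed, at most 10 in all, crops included, and the job is handed in when it is done.

Besides the shell and the picture viewer there is one more tool, called as name(argument=value, ...) on one line, values as JSON. play_rows: Moves the arm, as the interface text tells. Its arguments: {"type":"object","properties":{"deltas":{"type":"array"},"newtons":{"type":"number"}},"required":["deltas"]}

```bash
mkdir -p pics; cat > h.py <<'E'
import numpy as np, cv2, pickle
from plant import robot
def snap(name,tag):
    c=robot.read_camera(name); cv2.imwrite(f'pics/{tag}.png',c['pixels']); pickle.dump(c,open(f'pics/{tag}.pkl','wb')); return c
def ray(c,u,v):
    K=np.array(c['mtx'],float); p=np.linalg.inv(K)@[u,v,1]
    d=np.array(c['rotation'])@np.array([p[0],-p[1],-p[2]]); return np.array(c['eye'],float),d/np.linalg.norm(d)
def plane(c,u,v,z):
    e,d=ray(c,u,v); return e+d*(z-e[2])/d[2]
def tri(c1,p1,c2,p2):
    (e1,d1),(e2,d2)=ray(c1,*p1),ray(c2,*p2)
    A=np.stack([d1,-d2],1); s=np.linalg.lstsq(A,e2-e1,rcond=None)[0]
    a,b=e1+s[0]*d1,e2+s[1]*d2; return (a+b)/2,np.linalg.norm(a-b)
def proj(c,P):
    x=np.array(c['rotation']).T@(np.array(P)-c['eye']); x=np.array([x[0],-x[1],-x[2]]); y=np.array(c['mtx'])@x; return y[:2]/y[2]
E
python3 - <<'E'
from h import *
for n in('scene','top'):
    c=snap(n,n+'0'); print(n,{k:v for k,v in c.items() if k!='pixels'})
print(robot.read_state())
E
```

```text
scene {'mtx': array([[551.98354278,   0.        , 313.33063174],
       [  0.        , 551.98354278, 237.55161012],
       [  0.        ,   0.        ,   1.        ]]), 'eye': array([ 1.10427363, -0.25446626,  0.71013979]), 'rotation': array([0.87033222, 0.44792722, 0.85207364])}
top {'mtx': array([[510.86034653,   0.        , 328.17347295],
       [  0.        , 510.86034653, 250.92801899],
       [  0.        ,   0.        ,   1.        ]]), 'eye': array([0.45447763, 0.15343701, 1.13241182]), 'rotation': array([ 0.05524931, -0.05349413, -1.58275893])}
{'t': 0.1, 'q': array([ 1.03457097e+00,  1.31102821e-01,  1.48915678e+00,  2.15997704e-05,
        1.52300172e+00, -8.53991953e-02]), 'dq': array([ 0.00022995, -0.00102797, -0.00432777, -0.0009406 , -0.00088589,
        0.00128447]), 'joint_torque': array([ 3.73791988e-05, -5.61335063e+01, -4.93097305e+01,  7.69674266e-02,
        2.90343538e-02, -5.08989501e-05]), 'tool_pos': array([0.2611363 , 0.53962616, 0.21768956]), 'orientation': array([-7.02057007e-01, -3.06159744e+00,  2.48476647e-03]), 'force': array([ 0.32557463, -0.15084028,  0.04163931]), 'wrist_torque': array([0.00720709, 0.02070911, 0.02174027]), 'gripper_force': 0.0, 'opening': 0.09295851974845276}
```

Rotation is a rotation vector.

```bash
sed -i "s/np.array(c\['rotation'\])/cv2.Rodrigues(np.array(c['rotation'],float))[0]/" h.py
```

```text
(no output)
```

View pics/scene0.png

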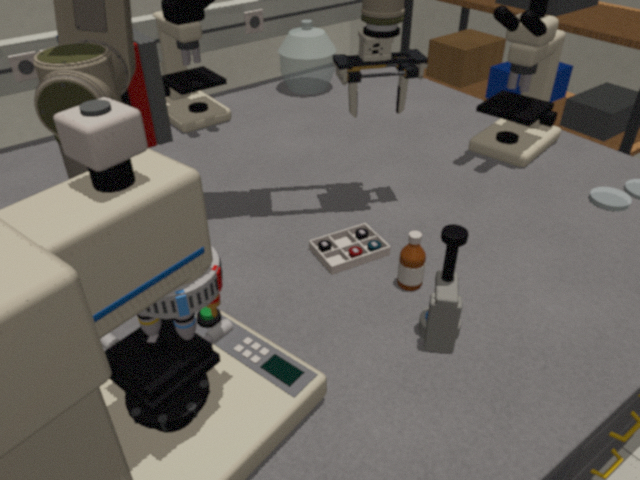

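View pics/top0.png

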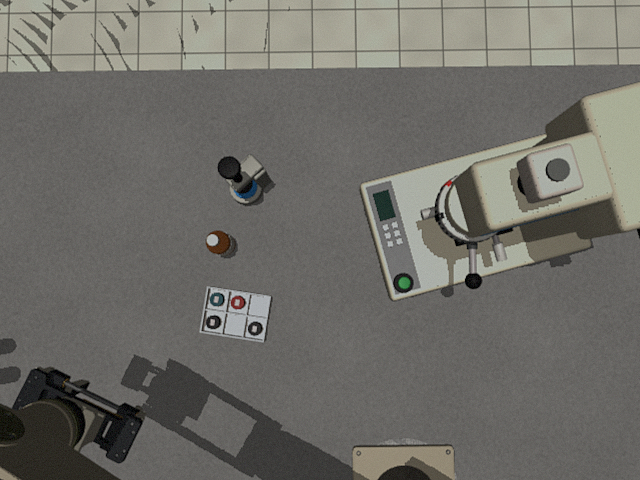

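Scene: START at (207,314), turret under the head, with light-blue band visible. Top: START at (403,283), knob at (474,281) on the robot's side, base front edge from (361,185) to (393,299), and the bystanders are far off at left.

```bash
python3 - <<'E'
from h import *
S,T=[pickle.load(open(f'pics/{n}0.pkl','rb')) for n in('scene','top')]
def cen(m,box):
    x0,y0,x1,y1=box; z=np.zeros_like(m); z[y0:y1,x0:x1]=m[y0:y1,x0:x1]
    n,l,s,c=cv2.connectedComponentsWithStats(z); i=1+np.argmax(s[1:,4]); return c[i],s[i]
g=[]
for c,b in((S,(180,290,240,340)),(T,(380,260,425,305))):
    p=c['pixels'].astype(int); m=((p[...,1]>p[...,0]+40)&(p[...,1]>p[...,2]+40)).astype(np.uint8); g.append(cen(m,b)); print(g[-1])
P,e=tri(S,g[0][0],T,g[1][0]); print('start tri',P,e,'plane top',plane(T,*g[1][0],.082),'plane scene',plane(S,*g[0][0],.082))
p=T['pixels']; m=(p.max(2)<45).astype(np.uint8); k=cen(m,(455,262,495,300)); print('knob',k,plane(T,*k[0],.28))
# base front edge, side edge
gray=p.min(2)
mask=(cv2.cvtColor(p,cv2.COLOR_BGR2GRAY)>125)
hsv=cv2.cvtColor(p,cv2.COLOR_BGR2HSV)
pts=[]
for v in range(195,285,4):
    r=cv2.GaussianBlur(cv2.cvtColor(p,cv2.COLOR_BGR2GRAY),(3,3),0)[v].astype(float)
    d=np.diff(r)[340:400]; pts.append(plane(T,340+np.argmax(d)+.5,v,.06)[:2])
pts=np.array(pts); vx,vy,x0,y0=cv2.fitLine(pts.astype(np.float32),cv2.DIST_HUBER,0,.001,.001).ravel()
print('front line',vx,vy,x0,y0,'resid',np.round(((pts-[x0,y0])@[-vy,vx])*1e3,1))
# far side edge: columns 370..430
q=[]
G=cv2.GaussianBlur(cv2.cvtColor(p,cv2.COLOR_BGR2GRAY),(3,3),0).astype(float)
for u in range(372,520,4):
    d=np.diff(G[:,u])[130:195]; q.append(plane(T,u,130+np.argmax(d)+.5,.06)[:2])
q=np.array(q); l=cv2.fitLine(q.astype(np.float32),cv2.DIST_HUBER,0,.001,.001).ravel(); print('side',l,np.round(((q-l[2:])@[-l[1],l[0]])*1e3,1))
for n,(x) in (('front',np.array([vx,vy])),('side',np.array(l[:2]))): print(n,np.degrees(np.arctan2(x[1],x[0])))
E
```

```text
(array([205.62921348, 312.04494382]), array([200, 307,  12,  11,  89], dtype=int32))
(array([403.83783784, 282.45045045]), array([398, 277,  12,  12, 111], dtype=int32))
start tri [ 0.45973947 -0.00191598  0.07956935] 0.0028782509904680276 plane top [ 4.60392894e-01 -2.72093117e-04  8.20000000e-02] plane scene [ 0.46137398 -0.00407453  0.082     ]
knob (array([472.91089109, 280.6039604 ]), array([465, 274,  17,  15, 202], dtype=int32)) [ 0.46089631 -0.0863497   0.28      ]
front line 0.9693556 0.2456619 0.5716088 0.060579184 resid [ 0.3  0.5  0.7  0.9 -1.  -0.8 -0.6 -0.4 -0.2  0.   0.2  0.4  0.6 -1.2
 -1.  -0.8 -0.6 -0.4 -0.2 -0.   0.2  0.4  0.6]
side [ 0.25071812 -0.96806014  0.71404636 -0.08301264] [  0.3   0.1  -0.1  -0.2  -0.4  -0.6  -0.7  -0.9  -1.1   0.8   0.7   0.5
   0.3   0.2   0.   -0.1  -0.3  -0.5 -52.4 -52.5  -1.    0.9   0.8   0.6
   0.4   0.3   0.1  -0.1  -0.2  -0.4  -0.6  -0.7  -0.9  -1.1   0.9   0.7
   0.5]
front 14.220952
side -75.47999
```

```bash
cat > t.py <<'E'
from h import *
yaw=np.radians(-75.63); ex=np.array([np.cos(yaw),np.sin(yaw)]); ey=np.array([-ex[1],ex[0]])
start=np.array([.4603,-.0008]); O1=start+.158*ex+.098*ey
a=np.array([.5716,.06058])@ex+.190; b=np.array([.71405,-.08301])@ey-.130; O2=a*ex+b*ey
O=(O1+O2)/2; A=O-.045*ex
def W(x,y): return O+x*ex+y*ey
def knob(q): p=q+.262; return A+.122*(-np.sin(p)*ex-np.cos(p)*ey)
E
python3 - <<'E'
from t import *
print(O1,O2,A)
k=np.array([.4609,-.0863]); d=k-A; print('r',np.linalg.norm(d),'q',np.arctan2(-d@ex,-d@ey)-.262)
for q in(0,.26,.52,.785,1.047,1.3,1.57,1.83,2.094,2.2): print(q,knob(q).round(4))
S,T=[pickle.load(open(f'pics/{n}0.pkl','rb')) for n in('scene','top')]
print('knob in scene',proj(S,[*k,.28]))
E
```

```text
[ 0.59444676 -0.12953479] [ 0.59197623 -0.13033612] [ 0.58204328 -0.08634336]
r 0.1211432843263286 q -0.010838289686911806
0 [ 0.4601 -0.085 ]
0.26 [ 0.4645 -0.0537]
0.52 [ 0.4769 -0.0245]
0.785 [0.4967 0.0009]
1.047 [0.5222 0.02  ]
1.3 [0.5507 0.0316]
1.57 [0.5833 0.0357]
1.83 [0.6146 0.0312]
2.094 [0.6442 0.0186]
2.2 [0.6549 0.0115]
knob in scene [133.39337271 230.94446344]
```

play_rows(deltas=[0,0,-28,-5.2,46,0,0,-28,-5.2,46,0,0,-28,-5.2,46,0,0,-28,-5.2,46,0,0,-28,-5,46,-9,-28,0,0,46,-9,-28,0,0,46,-9,-28,0,0,46,-9,-28,0,0,46,-9,-28,0,0,46], newtons=10)

```text
t: 0.93
tool_pos: [0.3063, 0.3987, 0.3581]
orientation: [-0.0, -3.141, 0.001]
force: [1.3, 0.6, 0.3]
opening: 0.0461
gripper_force: 0.0
```

play_rows(deltas=[-9,-28,0,0,46,-9,-28,0,0,46,-9,-28,0,0,46,-9,-28,0,0,46,-9,-28,0,0,46,-9,-28,0,0,46,-9,-28,0,0,46,-9,-28,0,0,46,-9,-28,0,0,46,-9,-28,0,0,46])

```text
t: 1.77
tool_pos: [0.3962, 0.1186, 0.3583]
orientation: [-0.001, -3.141, 0.0]
force: [0.5, -0.2, -0.0]
opening: 0.0461
gripper_force: 0.0
```

play_rows(deltas=[-6.4,-20.4,0,0,46,-6.4,-20.4,0,0,46,-6.4,-20.4,0,0,46,-6.4,-20.4,0,0,46,-6.4,-20.4,0,0,46,-6.4,-20.4,0,0,46,-6.4,-20.4,0,0,46,-6.4,-20.4,0,0,46,-6.4,-20.4,0,0,46,-6.4,-20.4,0,0,46])

```text
t: 2.6
tool_pos: [0.4601, -0.0851, 0.3582]
orientation: [-0.001, -3.141, -0.0]
force: [-0.2, 0.2, 0.4]
opening: 0.046
gripper_force: 0.0
```

```bash
python3 - <<'E'
from h import *
a=snap('top','top1')['pixels'];b=snap('scene','scene1')['pixels']
cv2.imwrite('pics/both1.png',np.hstack([a[120:420,240:640],b[0:300,0:400]]))
s=robot.read_state();print(s['tool_pos'],s['orientation'],s['q'])
E
```

```text
[ 0.46014013 -0.08627604  0.35761155] [-5.24920094e-03 -3.13983139e+00  4.24058280e-04] [-2.94310450e-01 -2.40049298e-01  1.59482225e+00 -7.83938059e-04
  1.78842387e+00 -1.86193181e+00]
```

View pics/both1.png

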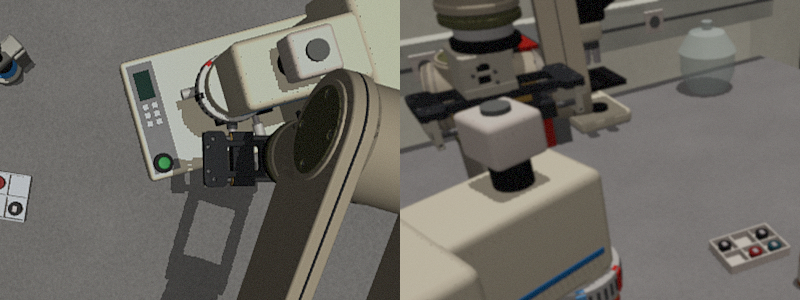

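The top crop shows the gripper straddling the lever position with the arm's link over it; scene shows the hand clear of the head. The arm plane is ~51 mm to the right of the tool axis, so I check the wrist/forearm height before continuing.

```bash
python3 - <<'E'
from t import *
S=pickle.load(open('pics/scene1.pkl','rb'));S0=pickle.load(open('pics/scene0.pkl','rb'))
for z in(.36,.4,.45,.5,.55,.6,.65,.7):print(z,'now',proj(S,[.46,-.086,z]).round(),'start',proj(S0,[.261,.54,z-.14]).round(),round(z-.14,2))
for z in(0,.2,.3,.35,.4,.45,.5,.7):print('base',z,proj(S0,[0,0,z]).round())
import numpy as np
T=pickle.load(open('pics/top0.pkl','rb'))
for p in((553,170),(522,150),(582,190)):print('cam top',plane(T,*p,.515))
cv2.imwrite('pics/c0.png',cv2.resize(np.hstack([S0['pixels'][0:200,20:200],S['pixels'][0:200,0:180]]),None,fx=2,fy=2))
E
```

```text
0.36 now [121. 179.] start [376. 112.] 0.22
0.4 now [114. 151.] start [377.  95.] 0.26
0.45 now [104. 113.] start [378.  72.] 0.31
0.5 now [94. 72.] start [379.  48.] 0.36
0.55 now [83. 26.] start [381.  23.] 0.41
0.6 now [ 71. -25.] start [382.  -3.] 0.46
0.65 now [ 57. -81.] start [384. -31.] 0.51
0.7 now [  41. -143.] start [386. -61.] 0.56
base 0 [117. 226.]
base 0.2 [ 95. 147.]
base 0.3 [ 83. 100.]
base 0.35 [76. 75.]
base 0.4 [69. 49.]
base 0.45 [62. 21.]
base 0.5 [54. -9.]
base 0.7 [  17. -148.]
cam top [ 0.59301168 -0.12257104  0.515     ]
cam top [ 0.61837459 -0.08561614  0.515     ]
cam top [ 0.56782353 -0.15687806  0.515     ]
```

View pics/c0.png

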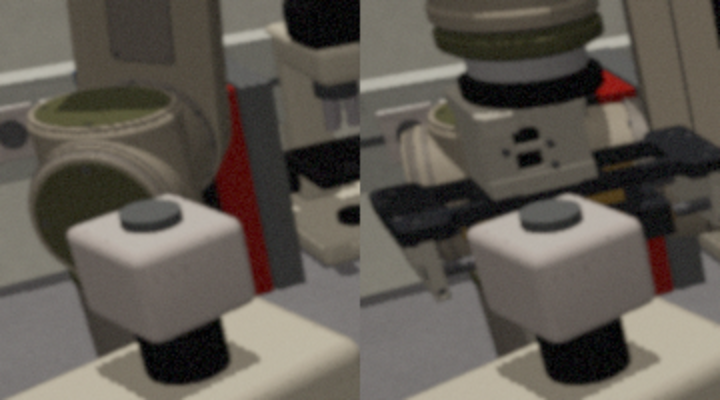

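Camera box top at (553,170) is at y −0.085…−0.157, z 0.515; the wrist sits about 0.39 m above the TCP, so it clears the head with the TCP at lever height. I lower over the knob.

play_rows(deltas=[0,0,15,0,46,0,0,15,0,46,0,0,12,0,46,0,0,12,0,46,0,0,12,0,46,0,0,10,0,46,0,0,10,0,46,0,0,9,0,46,0,0,0,0,46,0,0,0,0,46])

```text
t: 3.53
tool_pos: [0.4598, -0.0839, 0.2632]
orientation: [-0.001, -3.141, -0.0]
force: [0.1, -0.1, 0.2]
opening: 0.0457
gripper_force: 0.0
```

```bash
cat > arc.py <<'E'
from t import *
s=robot.read_state(); p=np.array(s['tool_pos']);print(p,s['force'].round(1))
q=np.concatenate([np.arange(0,2.0945,2.0944/30)])
P=np.array([knob(x) for x in q]); th=np.pi/2-q
P=np.vstack([P]);c=P[0].copy()
rows=[]
for i in range(1,len(q)):
    t=th[i-1]; d=(P[i]-P[i-1])*1e3
    rows.append([round(d@[-np.sin(t),np.cos(t)],1),round(d@[np.cos(t),np.sin(t)],1),round(np.degrees(q[i]-q[i-1]),2)])
print(rows[:3],rows[-2:])
E
python3 arc.py
```

```text
[ 0.45982453 -0.08392771  0.26320313] [ 0.1 -0.1  0.2]
[[np.float64(-0.4), np.float64(8.5), np.float64(4.0)], [np.float64(-0.4), np.float64(8.5), np.float64(4.0)], [np.float64(-0.4), np.float64(8.5), np.float64(4.0)]] [[np.float64(-0.4), np.float64(8.5), np.float64(4.0)], [np.float64(-0.4), np.float64(8.5), np.float64(4.0)]]
```

play_rows(deltas=[-0.2,6.4,0,3,46,-0.2,6.4,0,3,46,-0.2,6.4,0,3,46,-0.2,6.4,0,3,46,-0.2,6.4,0,3,46,-0.2,6.4,0,3,46,-0.2,6.4,0,3,46,-0.2,6.4,0,3,46,-0.2,6.4,0,3,46,-0.2,6.4,0,3,46])

```text
t: 4.37
tool_pos: [0.4773, -0.023, 0.2646]
orientation: [0.818, 3.032, -0.0]
force: [-1.3, -1.2, -2.0]
opening: 0.0459
gripper_force: 0.4
```

play_rows(deltas=[-0.2,6.4,0,3,46,-0.2,6.4,0,3,46,-0.2,6.4,0,3,46,-0.2,6.4,0,3,46,-0.2,6.4,0,3,46,-0.2,6.4,0,3,46,-0.2,6.4,0,3,46,-0.2,6.4,0,3,46,-0.2,6.4,0,3,46,-0.2,6.4,0,3,46])

```text
t: 5.2
tool_pos: [0.5227, 0.0218, 0.2648]
orientation: [1.574, 2.717, 0.001]
force: [-0.1, -0.7, -0.9]
opening: 0.046
gripper_force: 0.0
```

```bash
python3 - <<'E'
from t import *
a=snap('top','top2')['pixels'];b=snap('scene','scene2')['pixels']
cv2.imwrite('pics/both2.png',np.hstack([a[80:380,240:640],b[0:300,0:400]]))
s=robot.read_state();print(s['tool_pos'],s['orientation'],s['force'])
E
```

```text
[0.52267523 0.02188234 0.26443679] [1.57170785e+00 2.71892144e+00 1.11957716e-03] [-0.61922954  0.11913851  0.1048821 ]
```

View pics/both2.png

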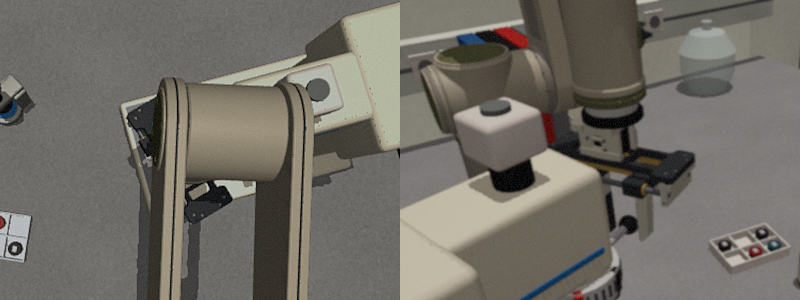

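```bash
python3 - <<'E'
from t import *
S=pickle.load(open('pics/scene2.pkl','rb'))
p=S['pixels']; m=(p.max(2)<60).astype(np.uint8); z=np.zeros_like(m); z[210:240,215:242]=m[210:240,215:242]
n,l,s,c=cv2.connectedComponentsWithStats(z); i=1+np.argmax(s[1:,4]); print(c[i],s[i])
k=plane(S,*c[i],.28)[:2]; d=k-A; print(k,np.linalg.norm(d),np.arctan2(-d@ex,-d@ey)-.262)
E
```

```text
[228.87982833 223.74678112] [219 216  19  18 233]
[0.52543069 0.02584696] 0.12566483941841908 1.092269668453208
```

Scene shows the black ball at (229,224), between the fingers, with the turret at about 1.05 rad (40× stop). I continue along the arc.

play_rows(deltas=[-0.2,6.4,0,3,46,-0.2,6.4,0,3,46,-0.2,6.4,0,3,46,-0.2,6.4,0,3,46,-0.2,6.4,0,3,46,-0.2,6.4,0,3,46,-0.2,6.4,0,3,46,-0.2,6.4,0,3,46,-0.2,6.4,0,3,46,-0.2,6.4,0,3,46])

```text
t: 6.13
tool_pos: [0.5832, 0.0372, 0.2643]
orientation: [2.222, 2.22, -0.0]
force: [-0.1, -0.7, -0.7]
opening: 0.0462
gripper_force: 0.4
```

play_rows(deltas=[-0.2,6.4,0,3,46,-0.2,6.4,0,3,46,-0.2,6.4,0,3,46,-0.2,6.4,0,3,46,-0.2,6.4,0,3,46,-0.2,6.4,0,3,46,-0.2,6.4,0,3,46,-0.2,6.4,0,3,46,-0.2,6.4,0,3,46,-0.2,6.4,0,3,46])

```text
t: 6.97
tool_pos: [0.6445, 0.0204, 0.2643]
orientation: [2.721, 1.569, 0.001]
force: [0.2, 0.5, -0.5]
opening: 0.046
gripper_force: 0.0
```

play_rows(deltas=[0,0,0,0,46,0,0,0,0,46,0,0,0,0,56,0,0,0,0,56,0,0,0,0,56,0,0,0,0,56])

```text
t: 7.47
tool_pos: [0.6439, 0.021, 0.2638]
orientation: [2.72, 1.571, 0.0]
force: [0.7, 0.6, 0.4]
opening: 0.056
gripper_force: 0.0
```

```bash
python3 - <<'E'
from t import *
a=snap('top','top3')['pixels'];b=snap('scene','scene3')['pixels']
cv2.imwrite('pics/both3.png',np.hstack([a[80:380,240:640],b[100:400,50:450]]))
s=robot.read_state();print(s['tool_pos'],s['orientation'],s['force'])
E
```

```text
[0.64403029 0.02101203 0.26373229] [2.72055329e+00 1.57093977e+00 1.54815096e-04] [ 0.03034961 -0.08306438  0.24508372]
```

View pics/both3.png

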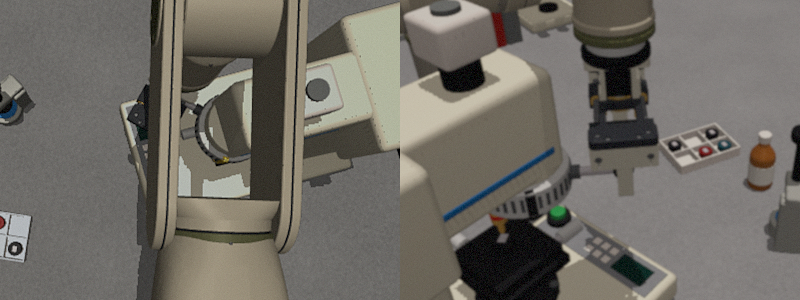

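Indenter (brass) stands over the stage at crop (498,225), the lever points to the operator's left into the gripper. I withdraw upward, then move away to the front.

play_rows(deltas=[0,0,-10,0,56,0,0,-15,0,56,0,0,-18,0,56,0,0,-18,0,56,0,0,-18,0,56,0,0,-16,0,56,0,-10,0,0,56,0,-20,0,0,56,0,-25,0,0,56,0,-25,0,0,56])

```text
t: 8.4
tool_pos: [0.5742, 0.0611, 0.3593]
orientation: [2.721, 1.569, 0.001]
force: [-0.6, 0.1, -0.7]
opening: 0.0561
gripper_force: 0.0
```

play_rows(deltas=[-1,-25,0,0,93,-1,-25,0,0,93,-1,-25,0,0,93,-1,-25,0,0,93,-1,-25,0,0,93,-1,-25,0,0,93,0,0,0,6,93,0,0,0,6,93,0,0,0,6,93,0,0,0,6,93])

```text
t: 9.23
tool_pos: [0.4418, 0.131, 0.3599]
orientation: [2.99, 0.963, 0.002]
force: [-0.1, -0.0, -0.3]
opening: 0.0933
gripper_force: 0.0
```

play_rows(deltas=[0,0,0,6,93,0,0,0,6,93,0,0,0,4,93,0,0,0,0,93])

```text
t: 9.57
tool_pos: [0.442, 0.1308, 0.3596]
orientation: [3.095, 0.54, 0.002]
force: [0.2, -0.5, -0.7]
opening: 0.0929
gripper_force: 0.0
```

```bash
python3 - <<'E'
from t import *
a=snap('top','top4')['pixels'];b=snap('scene','scene4')['pixels']
cv2.imwrite('pics/both4.png',np.hstack([a[120:420,240:640],b[100:400,0:400]]))
s=robot.read_state();P=s['tool_pos'];R=cv2.Rodrigues(np.array(s['orientation']))[0];print(P,R[:,1],s['opening'])
t=np.array([*start,.082])-R[:,1]*.055
print('to go, tool mm',R.T@(t-P)*1e3)
E
```

```text
[0.44202079 0.1307908  0.35929483] [ 3.44140476e-01 -9.38918162e-01  1.35769541e-04] 0.09269306172064469
to go, tool mm [-28.32175347  74.80595723 277.292234  ]
```

View pics/both4.png

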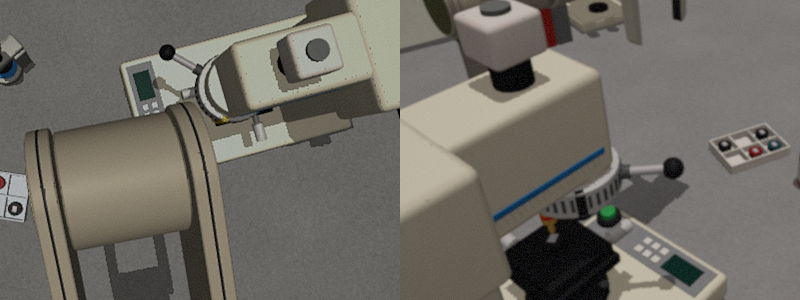

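```bash
python3 - <<'E'
from t import *
T=pickle.load(open('pics/top4.pkl','rb'));S=pickle.load(open('pics/scene4.pkl','rb'))
for c,b in((T,(395,160,420,184)),(S,(262,255,286,282))):
    m=(c['pixels'].max(2)<60).astype(np.uint8); x0,y0,x1,y1=b; z=np.zeros_like(m); z[y0:y1,x0:x1]=m[y0:y1,x0:x1]
    n,l,s,ce=cv2.connectedComponentsWithStats(z); i=1+np.argmax(s[1:,4])
    k=plane(c,*ce[i],.28)[:2]; d=k-A; print(ce[i],s[i],k,np.linalg.norm(d),np.arctan2(-d@ex,-d@ey)-.262)
E
```

```text
[406.65829146 171.85427136] [399 164  16  16 199] [0.64576767 0.01967775] 0.12369832030264293 2.100794143864455
[272.54727794 268.20916905] [263 258  21  22 349] [0.64427229 0.02004413] 0.12325074988762864 2.088863533935355
```

Knob measures 2.10 / 2.09 rad in the two views: indenter clicked in. Now to START with one open finger (keeps the wrist away from the head).

play_rows(deltas=[0,0,20,0,93,0,0,26,0,93,0,0,26,0,93,0,0,26,0,93,0,0,26,0,93,0,0,26,0,93,0,0,26,0,93,0,0,26,0,93,0,0,18,0,93,0,0,10,0,93])

```text
t: 10.5
tool_pos: [0.4405, 0.1305, 0.1261]
orientation: [3.093, 0.549, -0.006]
force: [-0.6, -0.2, 0.1]
opening: 0.0931
gripper_force: 0.0
```

play_rows(deltas=[-4,10,0,0,93,-4,10,0,0,93,-4,10,0,0,93,-4,10,0,0,93,-4,10,0,0,93,-4,10,0,0,93,-4,10,0,0,93,0,5,0,0,93,0,0,0,0,93,0,0,0,0,93])

```text
t: 11.33
tool_pos: [0.4414, 0.0505, 0.1287]
orientation: [-3.094, -0.543, -0.0]
force: [1.2, 0.2, 0.3]
opening: 0.093
gripper_force: 0.0
```

```bash
python3 - <<'E'
from t import *
a=snap('top','top5')['pixels'];b=snap('scene','scene5')['pixels']
cv2.imwrite('pics/both5.png',np.hstack([a[120:420,240:640],cv2.resize(b[220:370,130:330],None,fx=2,fy=2)]))
s=robot.read_state();P=s['tool_pos'];R=cv2.Rodrigues(np.array(s['orientation']))[0];print(P,s['force'])
t=np.array([*start,.082])-R[:,1]*.055
print('to go, tool mm',R.T@(t-P)*1e3)
E
```

```text
[0.44128085 0.05099127 0.12858845] [-0.15840148  0.2955103   0.10242837]
to go, tool mm [ 0.18338946  0.18506783 46.57383409]
```

View pics/both5.png

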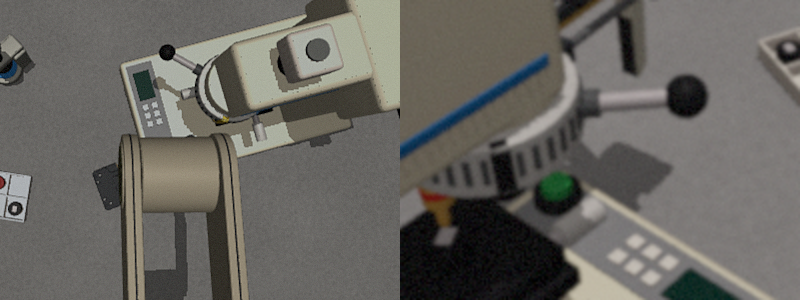

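The finger stands over START (its lower end hidden behind the turret from the scene camera); the lever is unmoved. I press down.

play_rows(deltas=[0,0,10,0,93,0,0,12,0,93,0,0,10,0,93,0,0,6,0,93,0,0,4,0,93,0,0,3,0,93,0,0,2,0,93,0,0,2,0,93,0,0,0,0,93])

```text
t: 12.18
tool_pos: [0.4414, 0.0508, 0.0797]
orientation: [-3.094, -0.545, -0.0]
force: [-2.3, 0.5, 3.0]
opening: 0.0929
gripper_force: 1.4
```

play_rows(deltas=[0,0,1,0,93,0,0,1,0,93,0,0,1,0,93,0,0,1,0,93,0,0,0,0,93])

```text
t: 12.6
tool_pos: [0.4416, 0.0507, 0.0762]
orientation: [3.094, 0.545, 0.001]
force: [-2.8, 0.9, 6.3]
opening: 0.093
gripper_force: 3.3
```

play_rows(deltas=[0,0,1,0,93,0,0,1,0,93,0,0,0,0,93,0,0,0,0,93,0,0,0,0,93])

```text
t: 13.02
tool_pos: [0.4419, 0.0507, 0.0758]
orientation: [3.094, 0.544, 0.002]
force: [-10.9, 1.4, 23.2]
opening: 0.0927
gripper_force: 11.5
```

Force rose to 5–6 N over the travel and then climbed sharply to 23 N at z 0.076: it is at its bottom stop. Release and retreat.

play_rows(deltas=[0,0,-3,0,93,0,0,-5,0,93,0,0,-10,0,93,0,0,-15,0,93,0,0,-15,0,93,0,-10,-10,0,93,0,-20,0,0,93,0,-20,0,0,93,0,-20,0,0,93,0,-10,0,0,93])

```text
t: 13.85
tool_pos: [0.4131, 0.1279, 0.1318]
orientation: [-3.093, -0.546, -0.0]
force: [0.8, -0.3, -0.1]
opening: 0.0927
gripper_force: 0.0
```

play_rows(deltas=[0,0,-10,0,93,0,0,-10,0,93,0,0,0,0,93,0,0,0,0,93,0,0,0,0,93,0,0,0,0,93])

```text
t: 14.35
tool_pos: [0.414, 0.1253, 0.1514]
orientation: [3.094, 0.543, -0.001]
force: [-0.6, 0.2, 0.1]
opening: 0.0931
gripper_force: 0.0
```

```bash
python3 - <<'E'
from t import *
T=snap('top','top6');S=snap('scene','scene6');S0=pickle.load(open('pics/scene4.pkl','rb'))
print(robot.read_state()['force'])
c=T;m=(c['pixels'].max(2)<60).astype(np.uint8); z=np.zeros_like(m); z[160:184,395:420]=m[160:184,395:420]
n,l,s,ce=cv2.connectedComponentsWithStats(z); i=1+np.argmax(s[1:,4]); d=plane(c,*ce[i],.28)[:2]-A; print('q',np.arctan2(-d@ex,-d@ey)-.262)
for c in(S0,S):
    p=c['pixels'].astype(int); m=((p[...,1]>p[...,0]+40)&(p[...,1]>p[...,2]+40))[290:340,180:240]; v,u=np.nonzero(m); print('start px',u.mean(),v.mean(),len(u))
E
```

```text
[-0.12863608  0.02466301 -0.21680319]
q 2.1010957863958106
start px 27.664285714285715 21.392857142857142 140
start px 27.65972222222222 21.395833333333332 144
```

START is back up, the turret is still on the indenter stop and the robot touches nothing.

```bash
python3 -c "
from plant import robot
print(robot.close_job())"
```

```text
the job is handed in; nothing more can be done
None
```

The job is handed in, with no verdict returned: the indenter is clicked in over the specimen (turret measured at about 2.10 rad), START was pressed to its bottom stop and came back up, and the arm is clear of everything.

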